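Empty worn contact tips through the flap of the waste bin

ROBOT

A 7-joint arm with a two-finger parallel gripper is mounted at the origin on the work surface. World frame = base frame: x ahead of the robot, y to its left, z up, the work surface at z = 0. Lengths are in m, angles in rad, forces in N, time in s.
With the tool pointing down it reaches from about 0.425 to 0.925 m from the base axis. Payload 6.8 kg.
Tool frame: the origin (TCP) lies on the centre line of the jaws, within the pads' length; the fingertips stand 25 mm ahead of it and the grasp point (between the pads) lies 6 mm ahead of it; z points along the fingers, x is the direction in which the jaws open and shut, and the axes are right-handed (so a half turn about z gives the same grasp; the last joint's range is limited). The gripper opens to 85 mm and grips with 20 to 120 N. Pads are 22 mm wide; open, the fingers measure 114 mm over their backs; the gripper's body (76 mm by 85 mm) begins 54 mm behind the grasp point. The pads swing forward as they close: fully open they stand 13 mm farther back than shut.
Start: joints at [-0.108, 0.477, 0.022, 1.555, -0.011, 1.109, -0.083], TCP at [0.675, 0, 0.256] pointing down, gripper open.
Joint ranges: [-2.96, 2.96], [-0.34, 2.1], [-1.41, 1.46], [0.24, 2.44], [-1.37, 4.51], [0.17, 1.92], [-2.96, 2.96]. Speed limits (rad/s): [2.39, 2.39, 3.14, 3.14, 3.14, 3.14, 3.14].

INTERFACE

Orientations are given as a unit quaternion [x, y, z, w].
In Python, from rig import arm gives the robot as it stands. The module is installed in compiled form; this text tells all that it offers. Calls block until the motion is done:
- arm.move_to(position, orientation): joint-space move of the TCP to a pose.
- arm.move_straight(position, attitude=None, feed=0.15): straight line of the TCP; attitude=None keeps the orientation; feed is the mean speed in m/s.
- arm.movej(angles): joint-space move.
- arm.gripper_to(opening): opening from 0.0 (shut) to 1.0 (fully open); the grip force is fixed at half the most; returns when the fingers have stopped.
- arm.sleep(seconds).
- arm.ik(position, orientation): joint angles nearest the present ones, or None.
- arm.capture(name): name is "scene" or "side" or "wrist"; returns the picture (480x640x3 uint8, red, green, blue); there is no depth.
- arm.camera_model(name): a dict with "intrinsics" (3x3 intrinsics, pixels), "extrinsics" (4x4, takes a point from camera to world coordinates). Camera axes: x right, y up, looking along -z (the intrinsics and any distortion apply to the point x, -y, -z); pixel columns grow to the right and rows downward; lengths in m; the calibration is good to about 2 mm. A picture is of the moment at which its call begins: read the wrist's pose just before it. camera_model takes no time and is no camera call; for the wrist camera it gives the pose at the moment of the call.
A pose or a line that the arm cannot do raises arm.Unreachable and nothing moves.
- arm.sign_off(): hands the job in, once; it reports no verdict.
Readings, each from a call of its own:
- arm.current_clock(): time.
- arm.current_q(): joint angles.
- arm.current_joint_vel(): joint speeds.
- arm.current_tau(): joint torques, N m.
- arm.current_tcp_pos(): TCP position.
- arm.current_tcp_rot(): TCP orientation.
- arm.current_force(): force on the tool from outside, world axes, zero at the start.
- arm.current_wrist_torque(): the same for the moment, N m.
- arm.current_grip_width(): opening from 0.0 (shut) to 1.0 (fully open).
Only numpy, scipy, OpenCV 4.12 (cv2) and the standard library are available. Lean on these libraries where they do the work, as an engineer would, in place of code of your own. Each camera call takes 0.05 s, during which the arm holds its last target. There are 200 camera calls.

TASK

Clear the two worn copper contact tips off the welding bench: pick up the steel scoop they lie in by its wooden grip, push the sprung flap in the top of the grey waste bin open with the scoop's lip and tip both tips through into the bin. Then draw the scoop out so that the flap shuts, and stand the scoop upright on the bench again.

Things in the scene. Friction and masses are not known exactly. Their poses are not given: they have to be found in the camera images.
- bin: Fixed steel waste bin, 150 (x) x 190 (y) x 125 mm high, hollow; origin: centre of its underside. Port in its flat top 110 mm wide (centred in x), y -91 to 0 mm, shut by a steel flap (top face z 124; hinge y -89, free edge y -3), with a collar 30 mm high round 3 sides, open at the hinge (wall top there z 119). Tip along the bin's +y (robot's left), lip over the hinge: the pressed flap is a chute.
- flap (a joint): Angle of the bin's flap, rad: 0 shut (level), growing as its free edge (at +y) is pushed down into the bin, 1.1 at most. One-way: it cannot lift above the top. A spring shuts it; 55 mm from the hinge it takes 2 to 3 N to push open, far more than the weight of the tips.
- scoop_grip (a point): Grip centre of the scoop (about 0.2 kg), 85 mm above its underside; z up, +y to the lip. Upright wooden post 24 (x) x 20 (y) mm, top 30 mm above this point; may be pinched across x, the gripper upright or leaning. Cup 62 mm wide, walls 45 mm high, 3 mm sheet; flat base from 13 mm behind to 82 mm before this point, then a ramp lip 70 mm long rising forward at 30 degrees, side walls 22 mm.
- scoop_lip (a point): Middle of the front edge of the scoop's lip (62 mm wide over its side walls, 3 mm thick); 142.6 mm before scoop_grip (+y) and 48.5 mm below it while the scoop stands upright. Axes are the scoop's.
- tip_a_center (a point): Centre of a worn copper contact tip, a round pin 10 mm in diameter and 32 mm long (axis along x), 16 g, loose in the scoop. It slides on scoop and flap at slopes over about 25 degrees, so with the scoop tipped 70 to 75 degrees forward (lip and flap sloping down about 40) it runs out.
- tip_b_center (a point): Centre of the second worn contact tip, like the first.

How it is judged:
On the way:
1. the scoop's lip, down inside the port, pushes the flap open (value of joint flap above 0.3 rad and z of scoop_lip in the frame of bin below 0.118 m and x of scoop_lip in the frame of bin between -0.055 and 0.055 m and y of scoop_lip in the frame of bin between -0.091 and 0 m), for 0.1 s.
At the end, for the whole second after the job is handed in: Both contact tips lie inside the bin, more than 35 mm below its top; the flap is shut (below 0.1 rad); the scoop stands on the bench, upright within 10 degrees, its grip's centre 75 to 100 mm above the bench (x of tip_a_center in the frame of bin between -0.075 and 0.075 m and y of tip_a_center in the frame of bin between -0.095 and 0.095 m and z of each of tip_a_center, tip_b_center in the frame of bin below 0.09 m and x of tip_b_center in the frame of bin between -0.075 and 0.075 m and y of tip_b_center in the frame of bin between -0.095 and 0.095 m and value of joint flap below 0.1 rad and angle between scoop_grip's own z axis and vertical below 0.17 rad and height (world z) of scoop_grip between 0.075 and 0.1 m); the robot touches nothing.
It also fails if it takes over 51 s, if anything falls off the work surface, if the arm or the gripper's body presses on something with over 40 N, if the wrist force passes 120 N, or if a joint passes its speed limit or range.

## Working session

There is one attempt and no reset: what is moved stays moved. The work goes in short steps, each a Python script; the robot and the scene stay as the last script left them, time stands still between calls to the robot, and variables do not carry over. Pictures are saved under pics/ and viewed, on a budget of 10 in all, crops included, one or two more only if the job needs it, and the job is handed in when it is done.

```bash
mkdir -p pics
python3 - <<'E'
from rig import arm
import cv2,numpy as np
np.set_printoptions(precision=4,suppress=True)
for n in ("scene","side"):
    im=arm.capture(n); cv2.imwrite(f"pics/{n}0.png",im[:,:,::-1]); m=arm.camera_model(n); print(n,m)
print(arm.current_tcp_rot(),arm.current_tcp_pos(),arm.current_clock())
E
```

```text
scene {'intrinsics': array([[481.3413,   0.    , 324.9947],
       [  0.    , 481.3413, 249.5319],
       [  0.    ,   0.    ,   1.    ]]), 'extrinsics': array([[-0.1459, -0.7853,  0.6016,  0.9527],
       [ 0.9893, -0.1149,  0.09  ,  0.0281],
       [-0.0016,  0.6083,  0.7937,  0.6652],
       [ 0.    ,  0.    ,  0.    ,  1.    ]])}
side {'intrinsics': array([[501.5942,   0.    , 319.4113],
       [  0.    , 501.5942, 241.9543],
       [  0.    ,   0.    ,   1.    ]]), 'extrinsics': array([[ 0.7719,  0.4651, -0.4333,  0.1966],
       [-0.6356,  0.5787, -0.511 , -0.4295],
       [ 0.0131,  0.6699,  0.7423,  0.6658],
       [ 0.    ,  0.    ,  0.    ,  1.    ]])}
[ 1.      0.     -0.0008  0.0001] [ 0.6745 -0.      0.2554] 0.1
```

View pics/scene0.png

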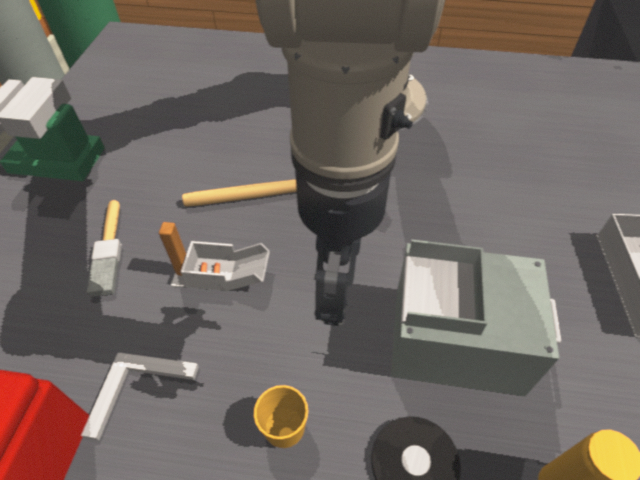

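View pics/side0.png

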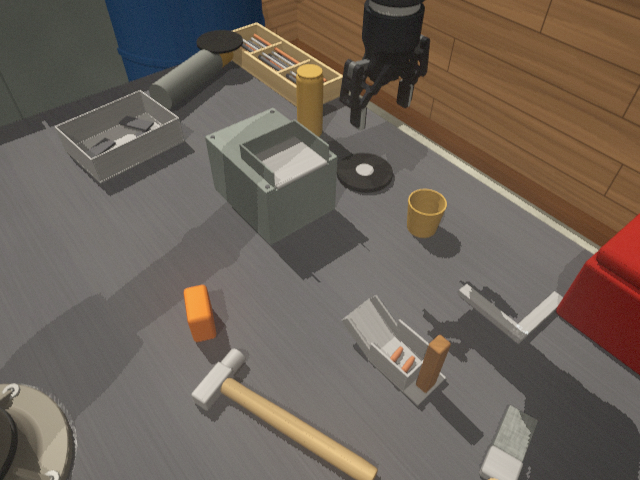

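The scene view has the scoop post at about (168,228)-(178,270), the cup from there to its lip at about (268,258), and both tips at (205,268) and (218,268). The bin top spans about (405,243) to (550,355). The side view has the post top at (438,342) and the bin at about (270,170). I'll enlarge both to pick corners.

Run:
```python
import cv2
a=cv2.imread("pics/scene0.png");b=cv2.imread("pics/side0.png")
p=[cv2.resize(a[205:305,150:283],None,fx=3,fy=3,interpolation=3),cv2.resize(a[235:390,385:565],None,fx=2.2,fy=2.2,interpolation=3)]
q=[cv2.resize(b[290:410,335:460],None,fx=3,fy=3,interpolation=3),cv2.resize(b[100:240,200:345],None,fx=2.5,fy=2.5,interpolation=3)]
import numpy as np
def row(l):
    h=max(i.shape[0] for i in l); return np.hstack([cv2.copyMakeBorder(i,0,h-i.shape[0],0,0,0) for i in l])
for n,l in(("c1",p),("c2",q)):
    r=row(l);print(r.shape,[i.shape for i in l]);cv2.imwrite(f"pics/{n}.png",r)
```

```text
(341, 795, 3) [(300, 399, 3), (341, 396, 3)]
(360, 737, 3) [(360, 375, 3), (350, 362, 3)]
```

View pics/c1.png

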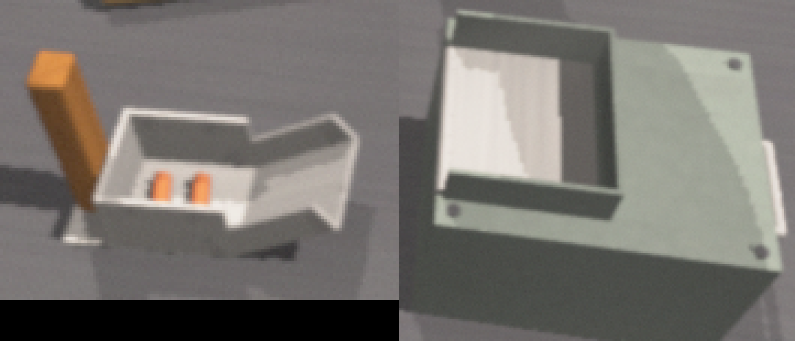

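View pics/c2.png

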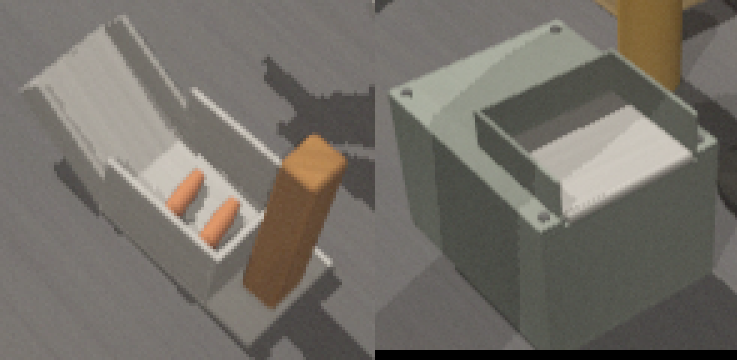

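Scene crop: the post's top face is centred at (52,70), the cup rim corners are (97,203), (123,109), (248,120) and (225,212), and the bin top corners are (435,224), (781,270) and (749,54). Side crop: the post top is centred at (316,161), the rim corners are (209,255), (109,160) and (194,92), and the bin corners are (541,235), (389,93), (558,20) and (717,145). Next I'll cast these to their planes.

```bash
cat > h.py <<'E'
from rig import arm
import numpy as np, cv2
from scipy.spatial.transform import Rotation as R
np.set_printoptions(precision=4,suppress=True)
def cast(name,px,z):
    m=arm.camera_model(name);K=m["intrinsics"];T=m["extrinsics"];px=np.atleast_2d(px).astype(float)
    d=np.c_[(px-K[:2,2])/[K[0,0],K[1,1]],np.ones(len(px))]*[1,-1,-1]@T[:3,:3].T
    return T[:3,3]+d*((z-T[2,3])/d[:,2])[:,None]
E
python3 - <<'E'
from h import *
f=lambda p,ox,s,o:(np.array(p,float)-[ox,0]+.5)/s-.5+np.array(o)
A=lambda p:f(p,0,3,(150,205)); B=lambda p:f(p,399,2.2,(385,235))
C=lambda p:f(p,0,3,(335,290)); D=lambda p:f(p,375,2.5,(200,100))
print("post",cast("scene",A([(52,70)]),.115),cast("side",C([(316,161)]),.115))
print("post corners\n",cast("scene",A([(35,52),(74,55),(70,88),(30,86)]),.115),"\n",cast("side",C([(285,163),(316,135),(346,157),(316,190)]),.115))
print("rim scene\n",cast("scene",A([(97,203),(123,109),(248,120),(225,212)]),.045),"\nside",cast("side",C([(209,255),(109,160),(194,92)]),.045))
print("bin scene\n",cast("scene",B([(435,224),(781,270),(749,54)]),.125),"\nside",cast("side",D([(541,235),(389,93),(558,20),(717,145)]),.125))
E
```

```text
post [[ 0.5297 -0.2735  0.115 ]] [[ 0.5272 -0.2775  0.115 ]]
post corners
 [[ 0.5196 -0.286   0.115 ]
 [ 0.5186 -0.2659  0.115 ]
 [ 0.5395 -0.2607  0.115 ]
 [ 0.5411 -0.2807  0.115 ]] 
 [[ 0.5164 -0.27    0.115 ]
 [ 0.5368 -0.2691  0.115 ]
 [ 0.5385 -0.2842  0.115 ]
 [ 0.5168 -0.2866  0.115 ]]
rim scene
 [[ 0.5595 -0.2574  0.045 ]
 [ 0.497  -0.2636  0.045 ]
 [ 0.4945 -0.1937  0.045 ]
 [ 0.5553 -0.1896  0.045 ]] 
side [[ 0.495  -0.2601  0.045 ]
 [ 0.4936 -0.1962  0.045 ]
 [ 0.552  -0.1948  0.045 ]]
bin scene
 [[0.6642 0.0803 0.125 ]
 [0.6646 0.2692 0.125 ]
 [0.516  0.2706 0.125 ]] 
side [[0.5119 0.0755 0.125 ]
 [0.5141 0.2649 0.125 ]
 [0.6627 0.2653 0.125 ]
 [0.6587 0.0746 0.125 ]]
```

Both views agree to about 4 mm. The bin centre is about (0.5885, 0.1725) with yaw 0, and the grip is about (0.5285, -0.2755) with yaw about 0.035. I'll check reach for the whole plan at a few lean angles.

```bash
cat >> h.py <<'E'
BIN=np.array([.5885,.1725,0]); GRIP=np.array([.5285,-.2755,.085]); YAW=.035
LIP=np.array([0,.1426,-.0485])
def tcp(grip,tilt,yaw,lean):      # degrees tilt (forward), lean of the gripper (body behind the post)
    S=R.from_euler("z",yaw)*R.from_euler("x",-tilt,degrees=True)   # scoop attitude
    T=S*R.from_euler("x",lean,degrees=True)*R.from_quat([1,0,0,0])
    return grip-.006*T.as_matrix()[:,2],T.as_quat(),S
def by_lip(lip_bin,tilt,lean,yaw=0.):  # pose with the lip point at lip_bin (bin frame)
    S=tcp(np.zeros(3),tilt,yaw,lean)[2]
    return tcp(BIN+lip_bin-S.apply(LIP),tilt,yaw,lean)[:2]
def on_flap(phi,extra=4,s=.055,h=.001): # lip on the flap opened by phi degrees
    c,n=np.cos(np.radians(phi)),np.sin(np.radians(phi))
    return np.array([0,-.089+s*c+h*n,.124-s*n+h*c]),30+phi+extra
E
python3 - <<'E'
from h import *
for lean in (20,36,45):
    P=[tcp(GRIP-[0,.12*np.sin(np.radians(lean)),-.12*np.cos(np.radians(lean))],0,YAW,lean)[:2],tcp(GRIP,0,YAW,lean)[:2],tcp(GRIP+[0,0,.16],0,YAW,lean)[:2],
       by_lip(np.array([0,-.12,.20]),0,lean),by_lip(np.array([0,-.045,.16]),24,lean)]
    for ph in(2,15,28,40): l,t=on_flap(ph);P.append(by_lip(l,t,lean))
    print(lean)
    for p in P:
        q=arm.ik(*p); print(p[0],None if q is None else np.array(q))
E
```

```text
20
[ 0.5286 -0.3186  0.2034] [ 0.5838  0.5495 -0.0077  1.6082 -0.3001  1.2054  0.7511]
[ 0.5286 -0.2776  0.0906] [ 0.5659  0.65   -0.056   1.7338 -0.3185  0.9708  0.762 ]
[ 0.5286 -0.2776  0.2506] [ 0.5333  0.4646 -0.0104  1.6311 -0.3056  1.2508  0.6853]
[ 0.5885 -0.0922  0.2541] [ 0.2791  0.4084 -0.0778  1.7097 -0.3458  1.123   0.3728]
[0.5885 0.0174 0.2683] [-0.1965  0.3264  0.0322  1.7555  0.0666  1.0724 -0.1982]
[0.5885 0.0533 0.2519] [-0.4023  0.376   0.092   1.7541  0.2583  1.1148 -0.4413]
[0.5885 0.0828 0.2554] [-0.5861  0.4444  0.156   1.7125  0.4107  1.2441 -0.6213]
[0.5885 0.1124 0.2522] [-0.7463  0.5506  0.2299  1.6611  0.5087  1.3779 -0.7379]
[0.5885 0.1384 0.2434] [-0.827   0.668   0.2408  1.6039  0.5914  1.513  -0.8249]
36
[ 0.5286 -0.3496  0.1869] [ 0.7109  0.7179 -0.0253  1.444  -0.4438  1.44    0.8865]
[ 0.5286 -0.279   0.0899] [ 0.6865  0.7681 -0.1018  1.6118 -0.4555  1.2016  0.8962]
[ 0.5286 -0.279   0.2499] [ 0.6547  0.5811 -0.0546  1.535  -0.4658  1.4461  0.7971]
[ 0.5885 -0.0936  0.2534] [ 0.4552  0.4971 -0.1645  1.6717 -0.5508  1.239   0.5554]
[0.5885 0.0157 0.
[... 431 characters left out ...]
23 -0.0351  1.35   -0.5081  1.5719  0.9286]
[ 0.5286 -0.2797  0.0892] [ 0.7349  0.8431 -0.118   1.5438 -0.5173  1.3323  0.9434]
[ 0.5286 -0.2797  0.2492] [ 0.7025  0.652  -0.0684  1.4867 -0.5453  1.5558  0.8387]
[ 0.5885 -0.0943  0.2527] [ 0.541   0.5593 -0.2152  1.651  -0.6411  1.3105  0.6302]
[0.5885 0.0148 0.2679] [ 0.1446  0.3598 -0.1173  1.7537 -0.3719  1.0738  0.2205]
[0.5885 0.0507 0.2521] [-0.0662  0.3449 -0.0578  1.774  -0.1613  1.0101 -0.0354]
[0.5885 0.0804 0.2562] [-0.2873  0.3502  0.0156  1.7504  0.0709  1.061  -0.3078]
[0.5885 0.1102 0.2535] [-0.488   0.4031  0.0824  1.7124  0.2612  1.1609 -0.5309]
[0.5885 0.1365 0.2451] [-0.6477  0.4885  0.1442  1.667   0.3868  1.2739 -0.6793]
```

Run:
```python
from h import *
lean=36
a=np.array([0,.12*np.sin(np.radians(lean)),-.12*np.cos(np.radians(lean))])
arm.gripper_to(.75)
arm.move_to(*tcp(GRIP-a,0,YAW,lean)[:2])
p,q,_=tcp(GRIP,0,YAW,lean)
arm.move_straight(p,q,feed=.12)
f0=arm.current_force(); print(arm.current_clock(),f0)
arm.gripper_to(0); print("w",arm.current_grip_width(),arm.current_tcp_pos()-p)
u=tcp(GRIP+[0,0,.05],0,YAW,lean)
arm.move_straight(u[0],u[1],feed=.1)
print(arm.current_clock(),arm.current_grip_width(),np.array(arm.current_force())-f0)
a=arm.capture("scene");b=arm.capture("side")
im=np.hstack([cv2.resize(a[150:330,120:320],None,fx=2,fy=2),cv2.resize(b[210:410,300:480],None,fx=2,fy=2)[:360]])
cv2.imwrite("pics/g.png",im[:,:,::-1])
```

```text
3.025 [ 0.5985 -0.2842 -0.8374]
w 0.2684974712699544 [ 0.0002 -0.0005  0.0004]
4.1167 0.27086029661751093 [-0.922   0.3726 -2.8529]
```

View pics/g.png

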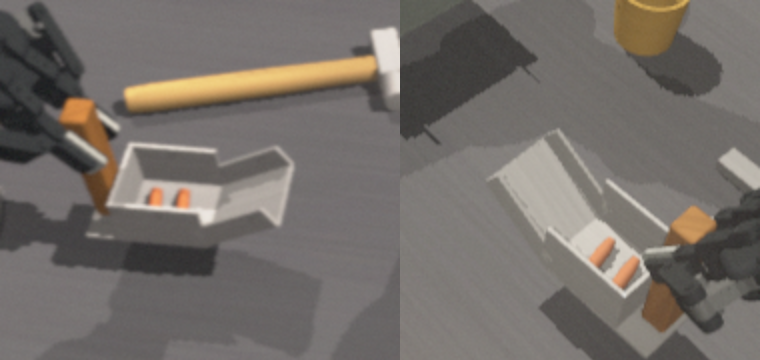

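The scoop is lifted level at about (80,110)-(290,160) in the left crop, with both tips still in the cup. Next I'll carry it to just over the flap and check the lip before pressing.

Run:
```python
from h import *
lean=36
for p in (tcp(GRIP+[0,0,.17],0,YAW,lean)[:2],by_lip(np.array([0,-.15,.215]),0,lean),by_lip(np.array([0,-.05,.16]),22,lean)):
    arm.move_straight(p[0],p[1],feed=.15)
arm.sleep(.2)
print(arm.current_clock(),arm.current_grip_width(),arm.current_force(),arm.current_tcp_pos()-p[0])
ims=[]
for n in("scene","side"):
    im=arm.capture(n); cv2.imwrite(f"pics/{n}1.png",im[:,:,::-1])
    m=arm.camera_model(n);T=np.linalg.inv(m["extrinsics"])
    X=T[:3,:3]@(BIN+[0,-.05,.16])+T[:3,3]; x=m["intrinsics"]@(X*[1,-1,-1]); x=(x/x[2])[:2]; print(n,x)
    o=np.clip(x-[100,110],0,[440,260]).astype(int); print(o)
    ims.append(cv2.resize(im[o[1]:o[1]+220,o[0]:o[0]+200],None,fx=2,fy=2))
cv2.imwrite("pics/l.png",np.hstack(ims)[:,:,::-1])
```

```text
7.65 0.27547092231488407 [ 0.9954  0.3821 -3.7899] [ 0.     -0.0017 -0.0003]
scene [440.8971 274.8626]
[340 164]
side [286.1151 143.2172]
[186  33]
```

View pics/l.png

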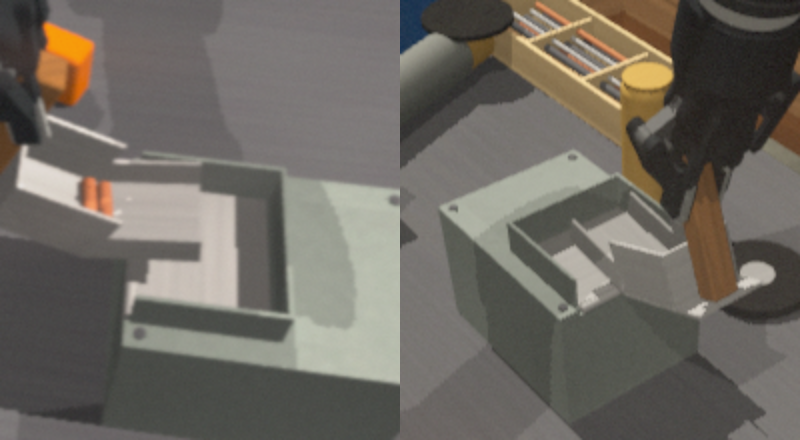

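The lip hangs above the port between the collar sides: scene crop edge middle about (199,214), side crop wall tops (573,222) and (628,195). Both tips are in the cup. A quick numeric check of the lip against the bin, then I press.

Run:
```python
from h import *
print(cast("scene",(439.5,271),.16)-BIN-[.0015,.0025,0], cast("side",(286.3,137),.182)-BIN+[.0015,.0025,0])
```

```text
[[-0.0073 -0.0543  0.16  ]] [[-0.0055 -0.0587  0.182 ]]
```

The lip sits about 6 mm low in x and 5 mm short in y. I'll shift the targets by that amount and tip.

```bash
sed -i 's/^BIN=.*GRIP=/BIN=np.array([.5935,.1770,0]); GRIP=/' h.py
python3 - <<'E'
from h import *
lean=36
def go(l,t,f=.1):
    p=by_lip(l,t,lean); arm.move_straight(p[0],p[1],feed=f)
    print(round(arm.current_clock(),2),round(t),arm.current_force(),round(arm.current_grip_width(),3))
go(np.array([0,-.045,.135]),26)
for ph in (3,12,22,32,41):
    l,t=on_flap(ph); go(l,t)
    if ph==3: print(l)
print(l)
arm.sleep(.8)
ims=[]
for n,o in(("scene",(340,150)),("side",(186,20))):
    im=arm.capture(n); cv2.imwrite(f"pics/{n}2.png",im[:,:,::-1])
    ims.append(cv2.resize(im[o[1]:o[1]+220,o[0]:o[0]+200],None,fx=2,fy=2))
cv2.imwrite("pics/t.png",np.hstack(ims)[:,:,::-1])
E
```

```text
8.15 26 [-0.1083  0.1179 -2.9208] 0.271
8.65 37 [-0.5374  0.4084 -0.8556] 0.272
[ 0.     -0.034   0.1221]
9.01 46 [-0.538   0.6313 -1.3195] 0.273
9.39 56 [-0.1326  1.2606 -0.3237] 0.271
9.78 66 [ 0.8192  1.5511 -1.3217] 0.274
10.13 75 [-0.2051  2.3443 -1.3759] 0.272
[ 0.     -0.0468  0.0887]
```

View pics/t.png

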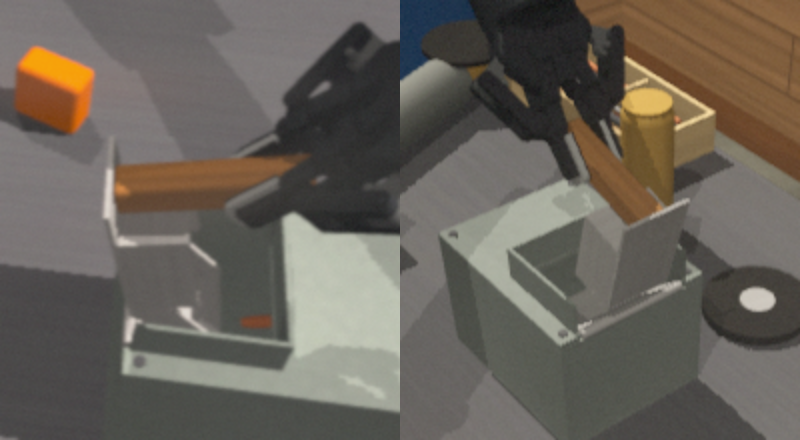

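The flap is pressed open and one tip shows inside the bin at about (257,321) in the scene crop. The other tip is hidden. I'll jiggle a little, then check the orange blobs again.

Run:
```python
from h import *
lean=36
def blobs(im,o=(400,230,500,340)):
    h=cv2.cvtColor(im[o[1]:o[3],o[0]:o[2]],cv2.COLOR_RGB2HSV); m=cv2.inRange(h,(3,110,60),(14,255,255))
    n,_,s,c=cv2.connectedComponentsWithStats(m); return [(s[i,4],c[i]+o[:2]) for i in range(1,n) if s[i,4]>5]
print(blobs(cv2.imread("pics/scene2.png")[:,:,::-1].copy()))
def go(l,t,f=.1):
    p=by_lip(l,t,lean); arm.move_straight(p[0],p[1],feed=f)
for dx,ph in((.005,44),(-.005,40),(.005,44),(0,41)):
    l,t=on_flap(ph); l[0]+=dx; go(l,t)
    print(round(arm.current_clock(),2),arm.current_force())
arm.sleep(.6)
im=arm.capture("scene");print(blobs(im)); cv2.imwrite("pics/scene3.png",im[:,:,::-1])
w=arm.capture("wrist"); cv2.imwrite("pics/wrist3.png",w[:,:,::-1]); print(arm.camera_model("wrist")["extrinsics"])
```

```text
[(np.int32(1469), array([435.5528, 240.1613])), (np.int32(77), array([467.987 , 310.5065]))]
11.28 [ 0.0809  3.5596 -0.7687]
11.57 [0.0641 1.608  0.6598]
11.85 [ 0.233   2.7912 -1.599 ]
12.1 [0.4261 0.9766 0.6878]
[(np.int32(1493), array([435.716 , 240.5378])), (np.int32(78), array([467.9231, 310.5385]))]
[[ 1.      0.0017 -0.0005  0.5922]
 [-0.0005  0.5488  0.8359  0.2773]
 [ 0.0017 -0.8359  0.5488  0.2864]
 [ 0.      0.      0.      1.    ]]
```

Run:
```python
from h import *
lean=36
print("tip at",[cast("scene",(468,310.5),z)[0]-BIN for z in(.006,.05,.09)])
l,t=on_flap(41)
d=np.array([0,-np.cos(np.radians(45)),np.sin(np.radians(45))])
def go(l,t,f=.12):
    p=by_lip(l,t,lean); arm.move_straight(p[0],p[1],feed=f); print(round(arm.current_clock(),2),arm.current_force())
go(l+.09*d,t); go(l+.10*d+[0,-.02,.03],45); go(np.array([0,-.15,.215]),0,.15)
arm.sleep(.3)
ims=[]
for n,o in(("scene",(300,150)),("side",(186,20))):
    im=arm.capture(n); cv2.imwrite(f"pics/{n}4.png",im[:,:,::-1])
    ims.append(cv2.resize(im[o[1]:o[1]+220,o[0]:o[0]+200],None,fx=2,fy=2))
cv2.imwrite("pics/w.png",np.hstack(ims)[:,:,::-1])
```

```text
tip at [array([-0.0536,  0.0165,  0.006 ]), array([-0.0261,  0.0054,  0.05  ]), array([-0.001 , -0.0046,  0.09  ])]
13.7 [ 0.6335  0.2654 -2.5544]
14.76 [-0.2366  0.594  -2.813 ]
15.69 [-0.1686  1.4732 -2.299 ]
```

View pics/w.png

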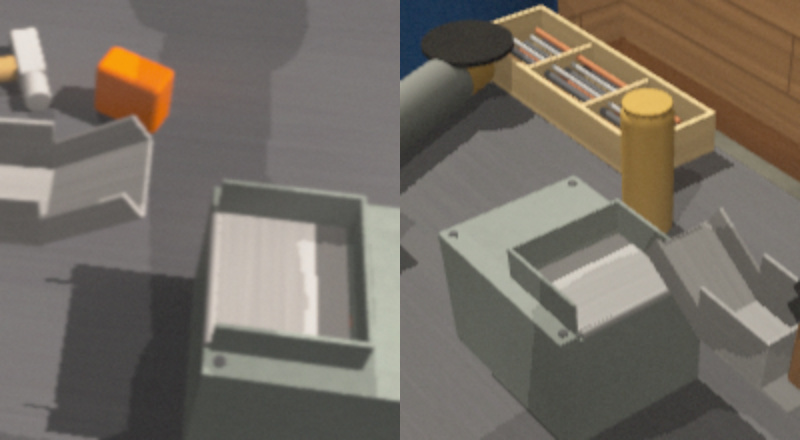

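The cup looks empty and the flap has come back up, but there is an orange speck at about (350,322), by the flap's free edge. I need to know whether that tip is caught in the gap or lying below it.

Run:
```python
from h import *
a=cv2.imread("pics/scene4.png");b=cv2.imread("pics/scene0.png");c=cv2.imread("pics/side4.png")
s=lambda i,x,y,w,h,f:cv2.resize(i[y:y+h,x:x+w],None,fx=f,fy=f,interpolation=2)
# expected free edge (y=-3) and port edge (y=0) pixels at top
def proj(n,P):
    m=arm.camera_model(n);T=np.linalg.inv(m["extrinsics"]);X=T[:3,:3]@P+T[:3,3];x=m["intrinsics"]@(X*[1,-1,-1]);return (x/x[2])[:2]
B=np.array([.590,.1748,0])
print([proj("scene",B+[x,y,.124]) for x in(-.05,0,.05) for y in(-.003,0)])
h=cv2.cvtColor(a,cv2.COLOR_BGR2HSV);m=cv2.inRange(h,(2,60,50),(14,255,255))
n,_,st,ce=cv2.connectedComponentsWithStats(m);print([(st[i],ce[i]) for i in range(1,n) if 150<ce[i][1]<340 and 200<ce[i][0]<500])
top=np.hstack([s(a,395,230,100,110,4),s(b,395,230,100,110,4)])
bot=np.hstack([s(a,200,190,200,75,2),s(c,250,80,200,75,2)])
cv2.imwrite("pics/z.png",np.vstack([top,bot]))
```

```text
[array([472.0741, 265.2112]), array([474.2832, 265.4671]), array([473.512 , 295.7268]), array([475.8264, 296.0078]), array([475.0929, 329.2782]), array([477.5232, 329.5882])]
[(array([346, 173,  42,  44, 966], dtype=int32), array([366.1025, 197.087 ])), (array([232, 175,  34,  78, 986], dtype=int32), array([251.4959, 208.432 ])), (array([302, 177,   1,   1,   1], dtype=int32), array([302., 177.])), (array([290, 179,   1,   1,   1], dtype=int32), array([290., 179.])), (array([296, 178,   1,   1,   1], dtype=int32), array([296., 178.])), (array([272, 181,   2,   1,   2], dtype=int32), array([272.5, 181. ])), (array([281, 180,   2,   1,   2], dtype=int32), array([281.5, 180. ])), (array([263, 182,   2,   1,   2], dtype=int32), array([263.5, 182. ])), (array([308, 187,   1,   1,   1], dtype=int32), array([308., 187.])), (array([376, 187,   1,   1,   1], dtype=int32), array([376., 187.])), (array([378, 186,   1,   1,   1], dtype=int32), array([378., 186.])), (array([375, 189,   1,   1,   1], dtype=int32), array([375., 189.])), (array([216, 191,   1,   1,   1], dtype=int32), array([216., 191.])), (array([299, 191,   1,   1,   1], dtype=int32), array([299., 191.])), (array([302, 190,   1,   1,   1], dtype=int32), array([302., 190.])), (array([305, 190,   1,   1,   1], dtype=int32), array([305., 190.])), (array([377, 190,   3,   2,   3], dtype=int32), array([378.    , 190.3333])), (array([283, 193,   3,   1,   3], dtype=int32), array([284., 193.])), (array([292, 192,   1,   1,   1], dtype=int32), array([292., 192.])), (array([271, 195,   2,   1,   2], dtype=int32), array([271.5, 195. ])), (array([277, 194,   2,   1,   2], dtype=int32), array([277.5, 194. ])), (array([475, 311,   1,   1,   1], dtype=int32), array([475., 311.]))]
```

View pics/z.png

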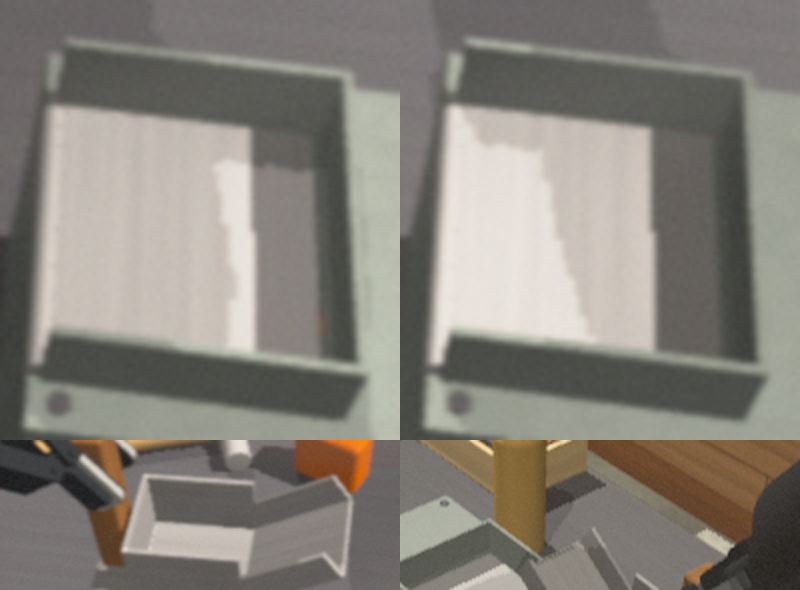

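The flap's free edge is where it was in the first picture (column 474, expected 473.5). The speck is the tip on the bin floor seen through the 3 mm gap, and it hasn't moved since the flap was open. The cup is empty. Next I set the scoop down where it stood.

Run:
```python
from h import *
lean=36
def go(p,f=.15): arm.move_straight(p[0],p[1],feed=f)
go(tcp(GRIP+[0,0,.15],0,YAW,lean)); go(tcp(GRIP+[0,0,.02],0,YAW,lean),.12); go(tcp(GRIP+[0,0,.004],0,YAW,lean),.05)
arm.sleep(.2); f0=np.array(arm.current_force())
for dz in (.003,.002,.001,0,-.001,-.002):
    go(tcp(GRIP+[0,0,dz],0,YAW,lean),.02); arm.sleep(.1)
    f=np.array(arm.current_force())-f0; print(dz,f)
    if f[2]>3: break
arm.gripper_to(.75); arm.sleep(.2)
a=np.array([0,.14*np.sin(np.radians(lean)),-.14*np.cos(np.radians(lean))])
go(tcp(GRIP-a,0,YAW,lean),.12)
arm.sleep(.5); print(arm.current_clock(),arm.current_force(),arm.current_grip_width())
a=arm.capture("scene");b=arm.capture("side")
cv2.imwrite("pics/scene5.png",a[:,:,::-1]);cv2.imwrite("pics/side5.png",b[:,:,::-1])
im=np.hstack([cv2.resize(a[190:360,130:530],(640,272)),np.zeros((272,0,3),np.uint8)]);im2=cv2.resize(b[100:420,180:500],(320,320))
im2=cv2.copyMakeBorder(im2,0,0,0,320,0)
cv2.imwrite("pics/f.png",np.vstack([im,im2])[:,:,::-1])
```

```text
0.003 [ 0.4214 -0.6264  0.522 ]
0.002 [ 0.7855 -0.2963  0.051 ]
0.001 [ 1.5778 -0.4614 -0.4833]
0 [-0.1661 -0.3066  7.4741]
23.1917 [0.3551 0.9055 0.6649] 0.7460307166600373
```

View pics/f.png

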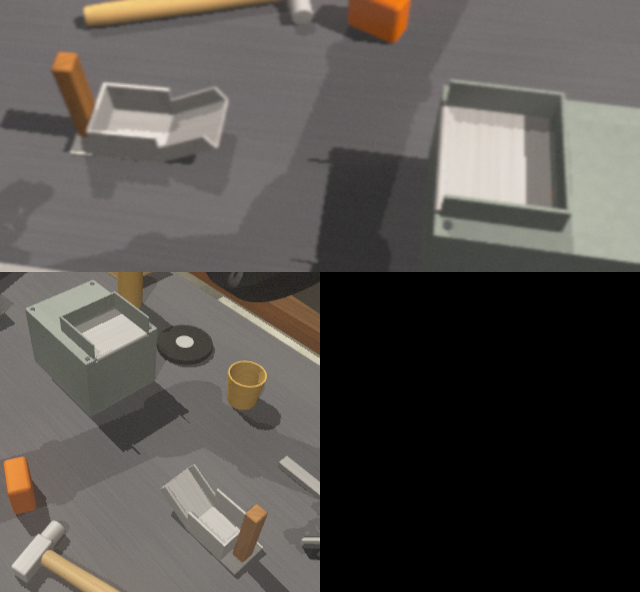

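The scoop stands upright and empty at about (65-225, 55-150) in the upper crop. The flap is shut, no tip lies on the bench in either view, and the gripper is clear. I'm handing in.

```bash
python3 -c "
from rig import arm
arm.sign_off(); print(arm.current_clock())"
```

```text
the job is handed in; nothing more can be done
the job is handed in; nothing more can be done
```

The job is handed in at about 23 s on the robot's clock. I could confirm only one of the two contact tips in the bin by sight.

**What I did:** I gripped the scoop's post with the gripper leaning back 36° and carried the scoop level to the bin. I then pressed the flap to about 41° with the lip while tipping the scoop to 75°, and jiggled it. After drawing it out, I set the scoop back on its original spot until it met the bench (about 7.5 N), let go and backed off.

**Last checks:**
- **Scoop:** it stands upright and its cup is empty in both camera views.
- **Flap:** its free edge is at the same pixel column as in the first picture (474, expected 473.5), so it is shut.
- **Gripper:** it is clear of everything.
- **First tip:** it was seen inside the bin with the flap open, and afterwards through the 3 mm gap. It did not move.
- **Second tip:** I never saw it in the bin. I infer it is there because the cup is empty and it shows nowhere on the bench, flap or collar.

**Disagreements:** the two cameras differed by about 4 mm in y. The lip was about 6 mm off its planned spot over the port, and I corrected that before pressing. The flap angle is inferred from the commanded lip path and the pictures; I could not read the joint directly.

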